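# Lever the analyser's heavy base up onto its spring props

### The job

Take the pry bar from its plywood rest, slide its tip over the fulcrum block and under the front edge of the analyser's heavy base, and lever that edge up until both spring props have snapped in beneath it; feel for the upper stops and do not force the base against them. Let the base down onto the props, then lay the bar back in its rest as you found it. Lift the base only with the bar, and leave the other things on the bench undisturbed.

Things in the scene. Friction and masses are not known exactly. Their poses are not given: they have to be found in the camera images.
- bar: loose straight pry bar, 0.5 kg, 320 mm long, all on one centre line: grey handle 24 mm wide, 18 high from x = -115 to +55; flat steel blade 22 wide, 8 thick (last 15 mm 5 thick) from +55 to the tip at +205. Origin on the centre line in the handle, within 10 mm of the balance point: a good place to grip. x points to the tip, z up.
- bar_tip (a point): middle of the end of the blade (205 mm from the bar's origin along its x)
- rest: fixed plywood rest, 260 x 90 mm, board 6 thick. Origin on the table; the bar lies along x, tip to +x, its origin within 10 mm of this one along x and 46 mm above it, on two saddles 20 mm long: x = +120 (top at 42 mm, under the blade) and x = -70 (top at 37, under the handle), each between cheeks 38 mm apart rising to 52; fingers have room between the saddles.
- dock: fixed grey steel dock that guides the base. Origin on the table below the middle of the base's front edge; x points level in under the base, square to the edge, z up. The base's underside is at 38 mm; the space under it is clear for 38 mm in from the edge and 70 mm to either side of the middle. The base pivots on a rail about 205 mm behind the edge, against a rear stop.
- base: the heavy base: dark steel plate 220 x 220 x 14 mm with a black analyser on it (its front face 49 mm behind the plate's edge), 6 to 8.4 kg; raising the front edge takes 29 to 42 N there. Origin: middle of the plate's front lower edge; x to the rear like the dock's, z up.
- fulcrum: fixed wooden fulcrum block 44 x 64 mm before the base. Origin on the table under its middle; axes as the dock's. A level steel ridge, a round of 10 mm radius along y, has its crest 44 mm above the origin; the bar lies across it between cheeks 36 mm apart rising to 56. It stands 45 to 60 mm before the base's edge, up to 10 mm off the middle.
- prop_a (a joint): left spring prop seen from the bar's handle (dock y = +85 mm): steel tongue 24 wide in an aluminium post, 70 to 80 high, 6 to 42 mm before the edge. 0 to 0.002 = nose against the plate's front face, 0.016 m = sprung fully in under the plate. Snaps in (1 to 2 N spring) once the edge is raised 5 to 15 mm (height setting differs each time).
- prop_b (a joint): right spring prop, the same at dock y = -85 mm, same height setting. On both posts an upper stop above the plate blocks the edge firmly 2 mm higher than where the props snap in. The bar must not bear on the base with more than 75 N. On the tail of each tongue, on the handle side, a small black knob (18 mm) moves with it.
Mind the look-alikes: they are no part of the job. Leave any purple look-alike of the fulcrum alone.

How it is judged:
On the way, in this order (a step that is already met when the one before it is completed fails the run):
1. the tip of the bar is at least 10 mm under the base's edge, with the bar between the fulcrum's cheeks and borne by its ridge, the base still down (x of bar_tip in the frame of dock above 0.01 m and y of bar_tip in the frame of dock between -0.06 and 0.06 m and z of bar_tip in the frame of dock below 0.053 m and contact force between bar and fulcrum above 0.5 N and value of joint each of prop_a, prop_b below 0.008 m), for 0.1 s.
2. the base is borne up by the bar on the fulcrum (over 5 N) with both props sprung in under it (value of joint each of prop_a, prop_b above 0.012 m and contact force between bar and base above 5 N and contact force between bar and fulcrum above 5 N), for 0.05 s.
At the end, for the whole second after the job is handed in: Both props are in under the plate (over 0.012), the base rests still on them, front edge 3 to 18 mm above and within 6 mm of its old place, and the bar lies still and level in both saddles of its rest, tip as at first, origin within 35 mm along and 12 mm across of the rest's (value of joint each of prop_a, prop_b above 0.012 m and z of base in the frame of dock between 0.041 and 0.056 m and x of base in the frame of dock between -0.006 and 0.006 m and linear speed of base below 0.01 m/s and linear speed of bar below 0.02 m/s and x of bar in the frame of rest between -0.035 and 0.035 m and y of bar in the frame of rest between -0.012 and 0.012 m and z of bar in the frame of rest between 0.04 and 0.05 m and x of bar_tip in the frame of rest above 0.1 m and z of bar_tip in the frame of rest between 0.038 and 0.054 m); the robot touches nothing.
It fails at once if the bar bears on the base with more than 75 N (forced against the upper stops, or rammed) (contact force between bar and base above 75 N).
It fails at once if the arm or hand pushes on the base itself (over 3 N) (contact force between any of the arm, the fingers and base above 3 N).
It fails at once if a bystander on the bench is moved by more than 20 mm (distance of any of beaker, jar, bottle, mouse, stopper, weight from where it was at the start of the episode above 0.02 m).
It also fails if it takes over 58 s, if anything falls off the work surface, if the arm or the gripper's body presses on something with over 40 N, if the wrist force passes 120 N, or if a joint passes its speed limit or range.

### The arm

A 7-joint arm with a two-finger parallel gripper is mounted at the origin on the work surface. World frame = base frame: x ahead of the robot, y to its left, z up, the work surface at z = 0. Lengths are in m, angles in rad, forces in N, time in s.
With the tool pointing down it reaches from about 0.425 to 0.875 m from the base axis. Payload 4.7 kg.
Tool frame: the origin (TCP) lies where the fingers leave the gripper's body, on its centre line; the fingertips stand 70 mm ahead of it and the grasp point (between the pads) lies 51 mm ahead of it; z points along the fingers, y is the line along which they close (so a half turn about z gives the same grasp; the last joint's range is limited). The gripper opens to 87 mm and grips with 3 to 60 N. Pads are 19 mm wide; open, the fingers measure 117 mm over their backs; the gripper's body (75 mm by 190 mm) begins 51 mm behind the grasp point.
Start: joints at [0.014, 0.321, -0.07, 1.45, 0.023, 1.371, -0.057], TCP at [0.65, -0, 0.292] pointing down, gripper open.
Joint ranges: [-2.86, 2.86], [-0.3, 2.09], [-1.38, 1.24], [0.06, 2.45], [-1.56, 4.7], [0.09, 2.05], [-2.69, 2.69]. Speed limits (rad/s): [2.57, 2.57, 3.14, 3.14, 3.14, 3.14, 3.14].

### API

Orientations are given as a rotation vector (axis times angle).
In Python, from bench import get_state, get_image, get_calibration, close_job gives the robot as it stands.
- The arm moves only by the tool send_rows, never from a script. Its argument "rows" is a list of rows, each an object of numbers: "hand": the finger opening in mm, from 0 to 87; "x", "y", "z": the shift along the world's x, y, z in mm; "roll": the turn about the world's z in degrees. A call has 1 to 10 rows; each row shifts and turns the commanded pose from where the row before left it; what a row does not reach is not made up. A row lasts 1/10 s, in which the tool goes at most 50 mm and 8.59 degrees, less where a joint would pass 70% of its speed; a pose out of reach is approached as far as the arm can. A call is refused whole if a number of a shift passes 50 or a number of a turn 8.59, either way. A call with a gripper value outside its range is refused whole. The fingers move at their own pace and stop on an object; "force" is the grip in N (left out, the last holds). Time passes only in rows, so rows that do not move let the fingers close. It gives the time, the measured TCP pose, the force, the opening and the grip force at its end, in the units of the state.
- get_state(): the state, without advancing time (a new reading comes with each control period).
- get_image(name): name is "scene" or "side" or "wrist"; returns the picture (420x560x3 uint8, blue, green, red); there is no depth.
- get_calibration(name): a dict with "mtx" (3x3 intrinsics, pixels), "world_from_camera" (4x4, takes a point from camera to world coordinates). Camera axes: x right, y down, z forward; pixel columns grow to the right and rows downward; lengths in m; the calibration is good to about 2 mm. A picture is of the moment at which its call begins: read the wrist's pose just before it. get_calibration takes no time and is no camera call; for the wrist camera it gives the pose at the moment of the call.
- close_job(): hands the job in; it is judged then, once.
The state is a dict: "time": time; "joint_positions": joint angles; "qd": joint speeds; "joint_torque": joint torques, N m; "position": TCP position; "tool_rot": TCP orientation; "ft_force": force on the tool from outside, world axes, zero at the start; "torque": the same for the moment, N m; "grip_width": opening from 0.0 (shut) to 1.0 (fully open); "grip_force": force on a finger pad.
Only numpy, scipy, OpenCV 4.12 (cv2) and the standard library are available. Lean on these libraries where they do the work, as an engineer would, in place of code of your own. Each camera call takes 0.05 s, during which the arm holds its last target. There are 200 camera calls.

## Working session

There is one attempt and no reset: what is moved stays moved. The work goes in short steps, Python scripts to look and compute and a tool call to move; the robot and the scene stay as the last step left them, time stands still between calls to the robot, and variables do not carry over. Pictures are saved under pics/ and viewed, at most 10 in all, crops included, and the job is handed in when it is done.

Besides the shell and the picture viewer there is one more tool, called after "Call:" as a command line: name --argument value ..., lists and objects as JSON in quotes. send_rows: Moves the arm, as the interface text tells. Its arguments: {"type":"object","properties":{"rows":{"type":"array","items":{"type":"object","properties":{"hand":{"type":"number"},"x":{"type":"number"},"y":{"type":"number"},"z":{"type":"number"},"roll":{"type":"number"}}}},"force":{"type":"number"}},"required":["rows"]}

```bash
mkdir -p pics; ls
cat > h.py <<'E'
import numpy as np, cv2
from bench import *
def pt(name,u,v,z,cal=None):
    c=cal or get_calibration(name); K=np.array(c["mtx"]); T=np.array(c["world_from_camera"])
    d=T[:3,:3]@np.linalg.solve(K,[u,v,1.]); o=T[:3,3]
    return o+d*(z-o[2])/d[2]
def px(name,p,cal=None):
    c=cal or get_calibration(name); K=np.array(c["mtx"]); T=np.array(c["world_from_camera"])
    q=K@(T[:3,:3].T@(np.array(p)-T[:3,3])); return q[:2]/q[2]
E
python3 - <<'E'
from h import *
a=get_image("scene");b=get_image("side")
cv2.imwrite("pics/scene.png",cv2.resize(a,(800,600),interpolation=cv2.INTER_CUBIC));cv2.imwrite("pics/side.png",cv2.resize(b,(800,600),interpolation=cv2.INTER_CUBIC))
cv2.imwrite("scene0.bmp",a);cv2.imwrite("side0.bmp",b)
for n in("scene","side"):print(get_calibration(n))
print(get_state())
E
```

```text
pics
{'mtx': array([[497.75922945,   0.        , 279.30604501],
       [  0.        , 497.75922945, 206.17679207],
       [  0.        ,   0.        ,   1.        ]]), 'world_from_camera': array([[ 0.10059738,  0.74855226, -0.65540039,  1.1095852 ],
       [ 0.99490692, -0.0714775 ,  0.07107165, -0.15820815],
       [ 0.00635446, -0.65921201, -0.75193028,  0.69834815],
       [ 0.        ,  0.        ,  0.        ,  1.        ]])}
{'mtx': array([[467.60125358,   0.        , 281.93758457],
       [  0.        , 467.60125358, 210.28979639],
       [  0.        ,   0.        ,   1.        ]]), 'world_from_camera': array([[-0.9709136 ,  0.16718934, -0.17138991,  0.68952143],
       [ 0.23858031,  0.61530737, -0.75131636,  0.56595882],
       [-0.02015461, -0.77035353, -0.63729838,  0.59249837],
       [ 0.        ,  0.        ,  0.        ,  1.        ]])}
{'time': 0.1, 'joint_positions': array([ 0.01410426,  0.32175407, -0.07006523,  1.45154545,  0.02260455,
        1.37080289, -0.05689295]), 'qd': array([ 0.00038568, -0.00135092, -0.00097321, -0.00235558,  0.00056254,
       -0.00087413, -0.00017567]), 'joint_torque': array([ 1.37795760e-04, -4.92569017e+01, -4.06077392e-01, -3.13399816e+01,
       -6.42974046e-02,  3.95253638e-02,  6.49213871e-05]), 'position': array([ 6.49626247e-01, -5.79162298e-05,  2.91271050e-01]), 'tool_rot': array([-2.22061840e+00, -2.22064701e+00,  2.02511029e-03]), 'ft_force': array([-0.58698034, -0.17410775,  0.02038625]), 'torque': array([-0.01192411, -0.01196862,  0.03267464]), 'grip_force': 0.0, 'grip_width': 0.9966778611035743}
```

View pics/scene.png

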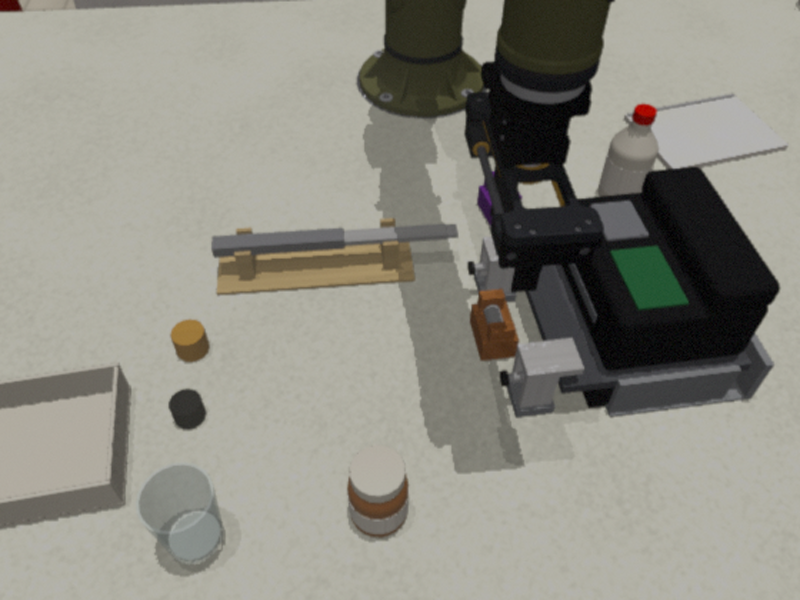

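View pics/side.png

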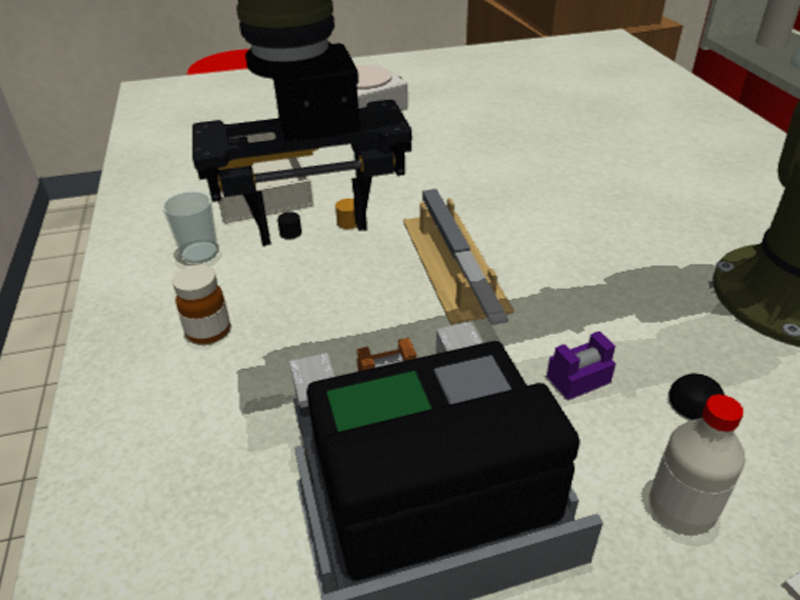

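The scene picture shows the bar on the rest, with its handle end at (213,243), the blade joint at (343,235) and the tip at (457,231). The orange-brown fulcrum is at (493,325) before the base, between the posts at (495,270) and (545,375). The purple look-alike is at (487,200); it is not before the base, so I leave it alone.

Run:
```python
from h import *
s=.7
for n,u,v,z in [("handle end",213,243,.05),("joint",343,236,.05),("tip",457,231,.046),("rest c1",219,293,0),("rest c2",413,280,0),
 ("ful c",493,315,.044),("ful nearbot L",482,357,0),("ful nearbot R",517,355,0),("postA nearbot",513,415,0),("postB knob",474,268,.06),("postA knob",506,378,.06)]:
    print(n,pt("scene",u*s,v*s,z).round(4))
for n,u,v,z in [("handle end",430,193,.055),("tip",498,319,.05),("fulc",387,355,.056)]: print("side",n,pt("side",u*s,v*s,z).round(4))
a=cv2.imread("scene0.bmp")
c=a[150:300,310:460]
cv2.imwrite("pics/c1.png",cv2.resize(c,(600,600),interpolation=cv2.INTER_CUBIC))
```

```text
handle end [ 0.4335 -0.3272  0.05  ]
joint [ 0.4364 -0.1595  0.05  ]
tip [ 0.4369 -0.0088  0.046 ]
rest c1 [ 0.4759 -0.3259  0.    ]
rest c2 [ 0.4771 -0.0711  0.    ]
ful c [0.5823 0.0122 0.044 ]
ful nearbot L [ 0.6108 -0.0021  0.    ]
ful nearbot R [0.6119 0.0409 0.    ]
postA nearbot [0.6947 0.0187 0.    ]
postB knob [ 0.5186 -0.0013  0.06  ]
postA knob [0.6839 0.0055 0.06  ]
side handle end [ 0.4409 -0.3126  0.055 ]
side tip [ 0.4393 -0.0082  0.05  ]
side fulc [0.5862 0.0242 0.056 ]
```

View pics/c1.png

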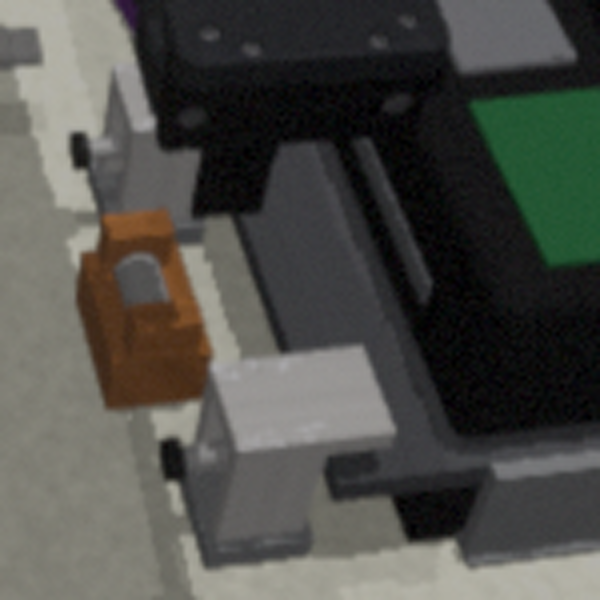

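The crop confirms the orange fulcrum (crop 145,310) between the two posts, with knobs at crop (80,150) and (172,458), i.e. right before the plate. Next I go above the bar's handle for a close look.

Call:
send_rows --rows '[{"x":-30.5,"y":-34,"z":-10,"hand":87},{"x":-30.5,"y":-34,"z":-10},{"x":-30.5,"y":-34,"z":-10},{"x":-30.5,"y":-34,"z":-10},{"x":-30.5,"y":-34,"z":-10},{"x":-30.5,"y":-34,"z":-10},{"x":-30.5,"y":-34,"z":-10},{},{}]'

```text
schema error: expected keys hand, x, y, z, roll
```

Run:
```python
from h import *
import pickle
s=get_state();print(s["position"],s["tool_rot"])
c=get_calibration("wrist");w=get_image("wrist");pickle.dump(c,open("w1.pkl","wb"))
a=get_image("scene");cv2.imwrite("scene1.bmp",a)
A=cv2.resize(a[150:310,310:470],(600,600),interpolation=cv2.INTER_CUBIC)
cv2.imwrite("pics/w1.png",cv2.resize(w,(800,600),interpolation=cv2.INTER_CUBIC));cv2.imwrite("pics/s1.png",A)
print(np.array(c["world_from_camera"]).round(3))
```

```text
[ 6.49626247e-01 -5.79162298e-05  2.91271050e-01] [-2.22061840e+00 -2.22064701e+00  2.02511029e-03]
[[ 1.     0.    -0.001  0.65 ]
 [-0.    -0.968 -0.249  0.068]
 [-0.001  0.249 -0.968  0.384]
 [ 0.     0.     0.     1.   ]]
```

View pics/w1.png

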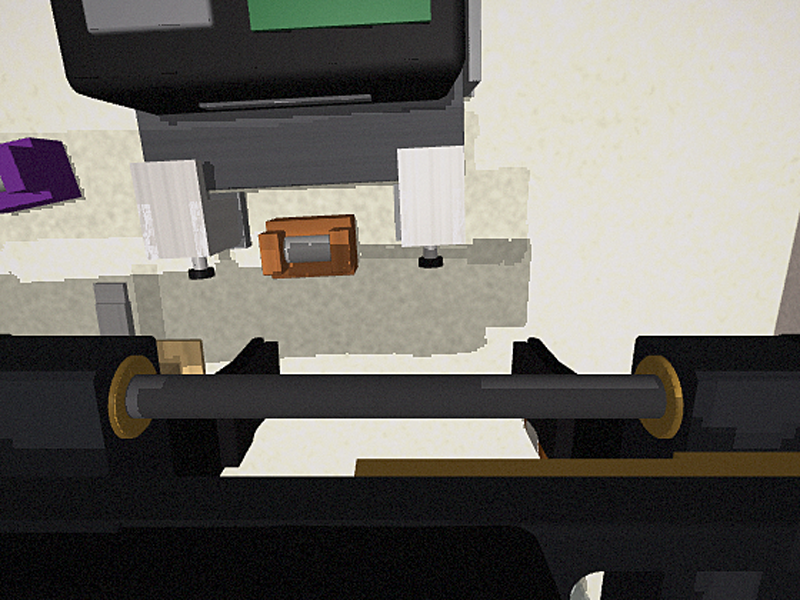

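View pics/s1.png

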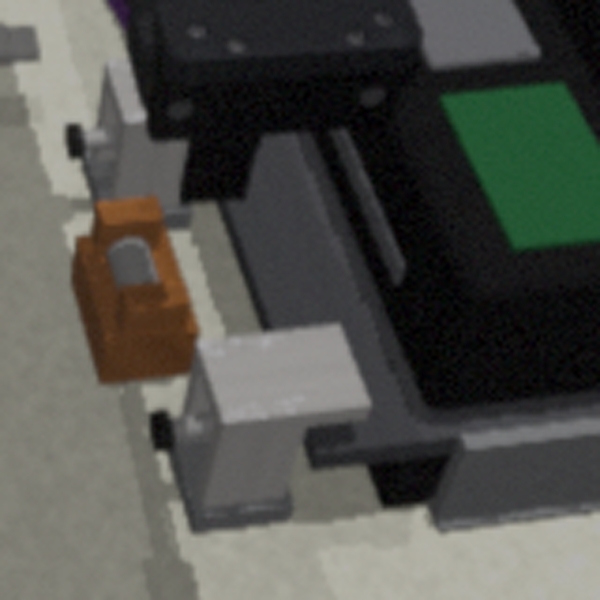

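The wrist view at the start shows the dock well: plate lower edge (215,190)–(397,182), ridge centre (308,249), knobs (201,272) and (431,261), and the blade tip (110,284). Both props are still out.

Run:
```python
from h import *
import pickle
c=pickle.load(open("w1.pkl","rb"));s=.7
for n,u,v,z in [("edgeL",215,190,.038),("edgeR",397,182,.038),("ridgeL",285,250,.044),("ridgeR",330,247,.044),("cheekL in front",283,275,.056),("cheekL in back",283,233,.056),("cheekR in",333,230,.056),("chkLout",260,275,.056),("cheekRout",357,271,.056),
 ("knobL",201,272,.06),("knobR",431,261,.06),("tipL",95,284,.0485),("tipR",125,284,.0485),("bladeL",102,333,.05),("bladeR",134,333,.05)]:
    print(n,pt("wrist",u*s,v*s,z,c).round(4))
for n,u,v in [("rear saddle cheek front",245,243),("rsL",237,250),("rsR",255,250),("fsL",382,235),("fsR",398,235)]:print(n,pt("scene",u*s,v*s,.05).round(4))
```

```text
edgeL [0.5187 0.0595 0.038 ]
edgeR [0.6508 0.0652 0.038 ]
ridgeL [0.5683 0.0166 0.044 ]
ridgeR [0.6015 0.0189 0.044 ]
cheekL in front [5.687e-01 3.000e-04 5.600e-02]
cheekL in back [0.5705 0.0305 0.056 ]
cheekR in [0.6058 0.0326 0.056 ]
chkLout [5.521e-01 3.000e-04 5.600e-02]
cheekRout [0.622  0.0033 0.056 ]
knobL [0.5116 0.0033 0.06  ]
knobR [0.6747 0.0112 0.06  ]
tipL [ 0.4272 -0.008   0.0485]
tipR [ 0.4494 -0.008   0.0485]
bladeL [ 0.4274 -0.0457  0.05  ]
bladeR [ 0.4516 -0.0457  0.05  ]
rear saddle cheek front [ 0.4374 -0.2862  0.05  ]
rsL [ 0.4493 -0.2958  0.05  ]
rsR [ 0.4515 -0.2729  0.05  ]
fsL [ 0.4393 -0.1087  0.05  ]
fsR [ 0.4413 -0.0878  0.05  ]
```

Call:
send_rows --rows '[{"x":-30.5,"y":-34,"z":-10,"hand":87,"roll":0},{"x":-30.5,"y":-34,"z":-10,"hand":87,"roll":0},{"x":-30.5,"y":-34,"z":-10,"hand":87,"roll":0},{"x":-30.5,"y":-34,"z":-10,"hand":87,"roll":0},{"x":-30.5,"y":-34,"z":-10,"hand":87,"roll":0},{"x":-30.5,"y":-34,"z":-10,"hand":87,"roll":0},{"x":-30.5,"y":-34,"z":-10,"hand":87,"roll":0},{"x":0,"y":0,"z":0,"hand":87,"roll":0},{"x":0,"y":0,"z":0,"hand":87,"roll":0}]'

```text
time: 1.1
position: [0.4357, -0.2387, 0.2222]
tool_rot: [-2.225, -2.218, -0.001]
ft_force: [0.8, -0.1, 0.0]
grip_width: 1.0
grip_force: 0.0
```

Run:
```python
from h import *
import pickle
s=get_state();print(s["position"],s["tool_rot"])
c=get_calibration("wrist");w=get_image("wrist");pickle.dump(c,open("w2.pkl","wb"))
a=get_image("scene");cv2.imwrite("scene2.bmp",a)
cv2.imwrite("w2.bmp",w)
cv2.imwrite("pics/w2.png",cv2.resize(w,(800,600),interpolation=cv2.INTER_CUBIC))
```

```text
[ 0.43571994 -0.23874667  0.2221587 ] [-2.22454333e+00 -2.21793127e+00 -6.13446724e-04]
```

View pics/w2.png

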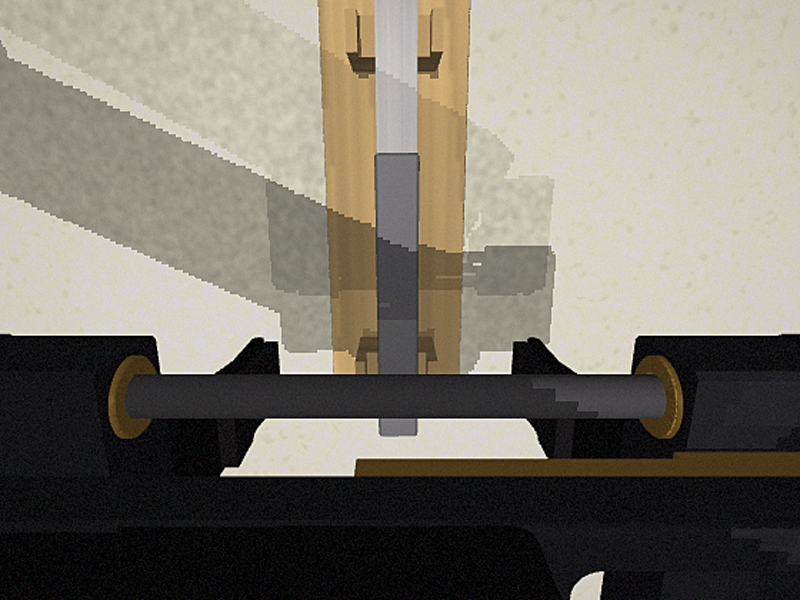

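The wrist view shows the handle from the blade joint (397,153) to the rear end (398,435), with the rear saddle cheeks at v≈345–375 and the front saddle at v≈10–75.

Run:
```python
from h import *
import pickle
c=pickle.load(open("w2.pkl","rb"));s=.7
for n,u,v,z in [("jointL",376,154,.055),("jointR",419,154,.055),("endL",380,433,.055),("endR",417,433,.055),("rs front board",397,359,.052),("rs front top",397,344,.037),("fs rear",360,72,.006),("fs rear top",360,55,.052),("board L far",318,0,.006),("board L near",332,375,.006),("board R far",469,0,.006),("board R near",460,375,.006)]:
    print(n,pt("wrist",u*s,v*s,z,c).round(4))
```

```text
jointL [ 0.4259 -0.1582  0.055 ]
jointR [ 0.4489 -0.1583  0.055 ]
endL [ 0.4261 -0.3248  0.055 ]
endR [ 0.4492 -0.3249  0.055 ]
rs front board [ 0.4369 -0.2767  0.052 ]
rs front top [ 0.437  -0.2725  0.037 ]
fs rear [ 0.4149 -0.108   0.006 ]
fs rear top [ 0.4182 -0.1093  0.052 ]
board L far [ 0.391  -0.0689  0.006 ]
board L near [ 0.3904 -0.3073  0.006 ]
board R far [ 0.48   -0.0692  0.006 ]
board R near [ 0.4822 -0.3076  0.006 ]
```

Bar origin comes out at (0.4375, -0.2125), heading 90°. The fulcrum is at about (0.586, 0.0175), and the dock heading is about 92.6°. The edge is 45 mm past the ridge, so the tip must go in pitched down about 22°. I grip the handle 40 mm behind the origin with light force and raise it in the rest so that it pivots on the front saddle.

Call:
send_rows --force 8 --rows '[{"x":1.8,"y":-13.8,"z":-35,"hand":87,"roll":0},{"x":0,"y":0,"z":-45,"hand":87,"roll":0},{"x":0,"y":0,"z":-35,"hand":87,"roll":0},{"x":0,"y":0,"z":-10,"hand":87,"roll":0},{"x":0,"y":0,"z":0,"hand":20,"roll":0},{"x":0,"y":0,"z":0,"hand":20,"roll":0},{"x":0,"y":0,"z":0,"hand":20,"roll":0},{"x":0,"y":0,"z":0,"hand":20,"roll":0},{"x":0,"y":0,"z":0,"hand":20,"roll":0},{"x":0,"y":0,"z":0,"hand":20,"roll":0}]'

```text
time: 2.2
position: [0.4386, -0.252, 0.0979]
tool_rot: [2.221, 2.221, 0.001]
ft_force: [-0.3, 0.4, -0.3]
grip_width: 0.539
grip_force: 0.0
```

Call:
send_rows --rows '[{"x":0,"y":0,"z":0,"hand":20,"roll":0},{"x":0,"y":0,"z":0,"hand":20,"roll":0},{"x":0,"y":0,"z":0,"hand":20,"roll":0},{"x":0,"y":0,"z":0,"hand":20,"roll":0},{"x":0,"y":0,"z":0,"hand":20,"roll":0},{"x":0,"y":0,"z":0,"hand":20,"roll":0}]'

```text
time: 2.8
position: [0.4379, -0.2518, 0.0972]
tool_rot: [-2.221, -2.221, 0.001]
ft_force: [-3.1, -0.3, 2.2]
grip_width: 0.275
grip_force: 8.0
```

Call:
send_rows --rows '[{"x":0,"y":0,"z":5,"hand":20,"roll":0},{"x":0,"y":0.5,"z":6,"hand":20,"roll":0},{"x":0,"y":0.5,"z":6,"hand":20,"roll":0},{"x":0,"y":1,"z":6,"hand":20,"roll":0},{"x":0,"y":1,"z":6,"hand":20,"roll":0},{"x":0,"y":1.5,"z":6,"hand":20,"roll":0},{"x":0,"y":1.5,"z":6,"hand":20,"roll":0},{"x":0,"y":1.5,"z":6,"hand":20,"roll":0},{"x":0,"y":1.5,"z":6,"hand":20,"roll":0},{"x":0,"y":2,"z":6,"hand":20,"roll":0}]'

```text
time: 3.8
position: [0.4383, -0.2405, 0.1567]
tool_rot: [-2.221, -2.221, -0.0]
ft_force: [-1.0, 0.4, -5.0]
grip_width: 0.277
grip_force: 8.0
```

Run:
```python
from h import *
s=get_state();print(s["position"],s["ft_force"],s["torque"],s["grip_width"]*87,s["grip_force"])
a=get_image("side");cv2.imwrite("side3.bmp",a);b=get_image("scene");cv2.imwrite("scene3.bmp",b)
A=np.hstack([cv2.resize(a[90:240,250:400],(400,400),interpolation=cv2.INTER_CUBIC),cv2.resize(b[60:260,140:340],(400,400),interpolation=cv2.INTER_CUBIC)])
cv2.imwrite("pics/s3.png",A)
```

```text
[ 0.43831123 -0.2404542   0.15670572] [-1.04204386  0.44834152 -4.96937416] [0.12412186 0.13157621 0.03683807] 24.064113556098903 7.994489637203515
```

View pics/s3.png

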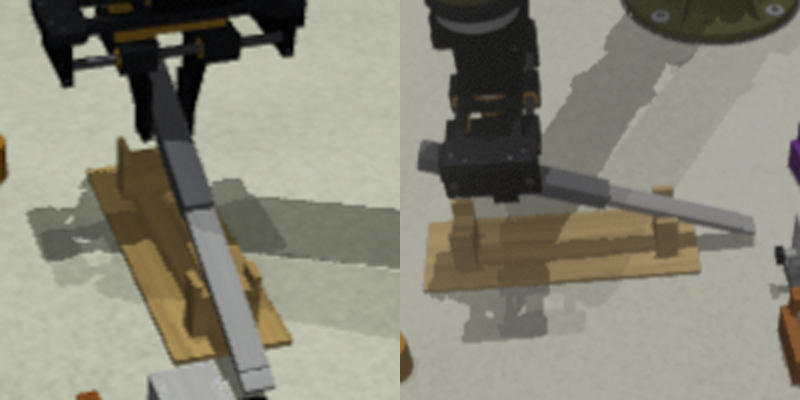

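```bash
cat >> h.py <<'E'
def tri(p,q):
    P=[]
    for n in("scene","side"):
        c=get_calibration(n);T=np.linalg.inv(np.array(c["world_from_camera"]));P.append(np.array(c["mtx"])@T[:3])
    X=cv2.triangulatePoints(P[0],P[1],np.array(p,float).reshape(2,1),np.array(q,float).reshape(2,1));return (X[:3]/X[3]).ravel()
E
python3 - <<'E'
from h import *
t=tri((316,173.5),(346.8,234.4));j=tri((245,155),(326,168.5));print(t,j)
print(np.degrees(np.arctan2(j[2]-t[2],t[1]-j[1])), np.linalg.norm(t-j))
print((get_state()["position"][2]-.051-t[2])/.24)
E
```

```text
[ 0.43817146 -0.01481389  0.01689136] [ 0.43559033 -0.14898909  0.07312792]
22.739916845810882 0.1455066931514478
0.372405450214151
```

Pitch is about 22°, as wanted, and the tip is at z≈17 mm. I grip firmly, lift, and carry the bar to the fulcrum.

Call:
send_rows --force 40 --rows '[{"x":0,"y":0,"z":0,"hand":20,"roll":0},{"x":0,"y":0,"z":0,"hand":20,"roll":0},{"x":0,"y":0,"z":25,"hand":20,"roll":0},{"x":0,"y":0,"z":38,"hand":20,"roll":0},{"x":0,"y":0,"z":37,"hand":20,"roll":0},{"x":29,"y":10,"z":0,"hand":20,"roll":0.6},{"x":39,"y":14,"z":0,"hand":20,"roll":1},{"x":39,"y":14,"z":0,"hand":20,"roll":1},{"x":32,"y":10,"z":0,"hand":20,"roll":0},{"x":18,"y":8,"z":0,"hand":20,"roll":0}]'

```text
time: 4.9
position: [0.5976, -0.1834, 0.2549]
tool_rot: [-2.168, -2.273, -0.0]
ft_force: [0.6, 0.3, -4.3]
grip_width: 0.271
grip_force: 40.0
```

Run:
```python
from h import *
s=get_state();print(s["position"],s["tool_rot"],s["ft_force"],s["torque"])
a=get_image("side");b=get_image("scene");w=get_image("wrist")
A=np.hstack([cv2.resize(a[150:290,220:360],(400,400),interpolation=cv2.INTER_CUBIC),cv2.resize(b[100:260,240:400],(400,400),interpolation=cv2.INTER_CUBIC)])
cv2.imwrite("pics/s4.png",A)
```

```text
[ 0.59761816 -0.18339501  0.25489148] [-2.16796490e+00 -2.27318135e+00 -1.57211380e-04] [ 0.63244105  0.25903542 -4.30290744] [-0.23779323 -0.06960546  0.02888353]
```

View pics/s4.png

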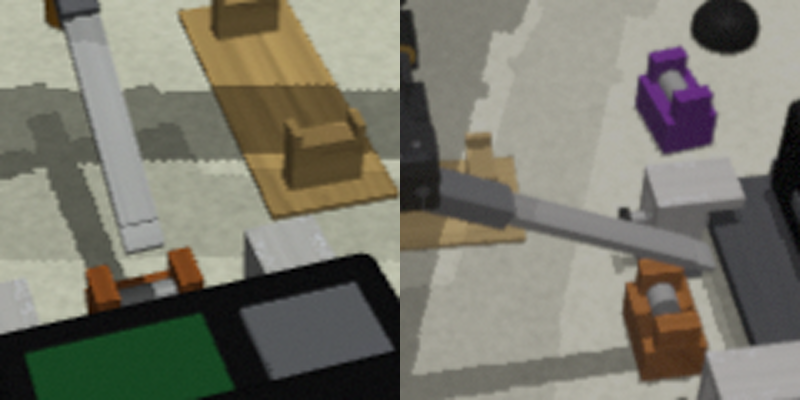

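Run:
```python
from h import *
t=tri((365,202.5),(269.7,234.5));j=tri((286,182),(249,159));f=tri((344.8,218.5),(272,252));print(t,j,f)
d=t-j;print(np.degrees(np.arctan2(d[1],d[0])),np.degrees(np.arctan2(-d[2],np.hypot(*d[:2]))),np.linalg.norm(d))
print("f scene",pt("scene",344.8,218.8,.044),"tip scene",pt("scene",365,202.5,t[2]))
p=get_state()["position"];print("exp tip",p+[-.045*.227,.227,-.051-.092])
```

```text
[0.59033524 0.03701138 0.09816064] [ 0.59335749 -0.09213764  0.15901951] [0.57982172 0.01410098 0.04112173]
91.34054722740365 25.225167823274276 0.1428019805190252
f scene [0.57849527 0.01237861 0.044     ] tip scene [0.59175091 0.03720924 0.09816064]
exp tip [0.58570624 0.04317927 0.11170222]
```

Call:
send_rows --force 60 --rows '[{"x":-2,"y":0,"z":-15,"hand":20,"roll":0},{"x":-2,"y":0,"z":-15,"hand":20,"roll":0},{"x":-1,"y":0,"z":-10,"hand":20,"roll":0},{"x":0,"y":0,"z":0,"hand":20,"roll":0},{"x":0,"y":0,"z":0,"hand":20,"roll":0}]'

```text
time: 5.55
position: [0.5899, -0.1851, 0.2159]
tool_rot: [-2.171, -2.27, 0.0]
ft_force: [-0.3, -0.1, -4.2]
grip_width: 0.267
grip_force: 60.0
```

Run:
```python
from h import *
import pickle
s=get_state();print(s["position"],s["ft_force"],s["torque"])
c=get_calibration("wrist");w=get_image("wrist");pickle.dump(c,open("w5.pkl","wb"))
b=get_image("scene")
# wrist crop top-middle, scale 2
A=cv2.resize(w[0:260,130:390],(500,500),interpolation=cv2.INTER_CUBIC);B=cv2.resize(b[140:260,310:382],(300,500),interpolation=cv2.INTER_CUBIC)
cv2.imwrite("pics/s5.png",np.hstack([A,B]))
```

```text
[ 0.58986729 -0.18505461  0.21594052] [-0.32780982 -0.06780557 -4.24717322] [-0.21300139 -0.00947525  0.03460768]
```

View pics/s5.png

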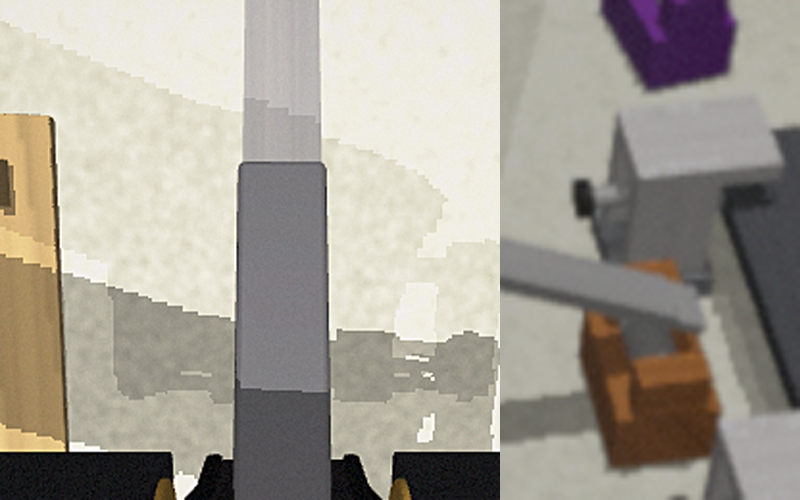

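The scene crop shows the blade passing over the fulcrum between its cheeks, with the tip just past it. I shift +3 mm to centre it and lower until I feel the ridge.

Call:
send_rows --rows '[{"x":3,"y":0,"z":-8,"hand":20,"roll":0},{"x":0,"y":0,"z":-6,"hand":20,"roll":0},{"x":0,"y":0,"z":0,"hand":20,"roll":0}]'

```text
time: 5.95
position: [0.5929, -0.1844, 0.2009]
tool_rot: [-2.169, -2.27, 0.001]
ft_force: [0.3, -0.0, -4.8]
grip_width: 0.27
grip_force: 60.0
```

Call:
send_rows --rows '[{"x":0,"y":0,"z":-2,"hand":20,"roll":0},{"x":0,"y":0,"z":-2,"hand":20,"roll":0},{"x":0,"y":0,"z":0,"hand":20,"roll":0}]'

```text
time: 6.25
position: [0.5934, -0.1847, 0.1984]
tool_rot: [-2.171, -2.271, -0.001]
ft_force: [0.2, 0.6, -3.0]
grip_width: 0.267
grip_force: 60.0
```

Call:
send_rows --rows '[{"x":0,"y":0,"z":-2,"hand":20,"roll":0},{"x":0,"y":0,"z":-1,"hand":20,"roll":0},{"x":0,"y":0,"z":0,"hand":20,"roll":0}]'

```text
time: 6.55
position: [0.5935, -0.1847, 0.1956]
tool_rot: [2.17, 2.271, 0.001]
ft_force: [0.0, -0.6, -1.5]
grip_width: 0.264
grip_force: 60.0
```

Call:
send_rows --rows '[{"x":0,"y":0,"z":1.5,"hand":20,"roll":0},{"x":-0.2,"y":5,"z":-2.3,"hand":20,"roll":0},{"x":-0.2,"y":5,"z":-2.3,"hand":20,"roll":0},{"x":-0.2,"y":5,"z":-2.3,"hand":20,"roll":0},{"x":0,"y":0,"z":0,"hand":20,"roll":0}]'

```text
time: 7.05
position: [0.5927, -0.1679, 0.1892]
tool_rot: [-2.167, -2.272, -0.001]
ft_force: [-0.8, 2.1, -4.0]
grip_width: 0.269
grip_force: 60.0
```

Call:
send_rows --rows '[{"x":-0.2,"y":5,"z":-2.3,"hand":20,"roll":0},{"x":-0.2,"y":5,"z":-2.3,"hand":20,"roll":0},{"x":0,"y":0,"z":0,"hand":20,"roll":0}]'

```text
time: 7.35
position: [0.5923, -0.1584, 0.1848]
tool_rot: [-2.168, -2.272, -0.001]
ft_force: [0.3, 2.6, -3.7]
grip_width: 0.272
grip_force: 60.0
```

Call:
send_rows --rows '[{"x":-0.2,"y":5,"z":-2.4,"hand":20,"roll":0},{"x":-0.2,"y":5,"z":-2.4,"hand":20,"roll":0},{"x":0,"y":0,"z":0,"hand":20,"roll":0}]'

```text
time: 7.65
position: [0.5919, -0.1484, 0.18]
tool_rot: [-2.168, -2.272, -0.001]
ft_force: [-0.5, 3.3, -3.5]
grip_width: 0.268
grip_force: 60.0
```

Call:
send_rows --rows '[{"x":-0.2,"y":5,"z":-2.4,"hand":20,"roll":0},{"x":-0.2,"y":6,"z":-2.8,"hand":20,"roll":0},{"x":0,"y":0,"z":0,"hand":20,"roll":0},{"x":0,"y":0,"z":0,"hand":20,"roll":0}]'

```text
time: 8.05
position: [0.5915, -0.1375, 0.1749]
tool_rot: [-2.168, -2.272, -0.001]
ft_force: [0.1, 2.4, -2.9]
grip_width: 0.269
grip_force: 60.0
```

Run:
```python
from h import *
s=get_state();print(s["time"],s["position"],s["ft_force"],s["torque"])
a=get_image("side");b=get_image("scene");cv2.imwrite("scene6.bmp",b)
A=cv2.resize(b[130:270,305:445],(600,600),interpolation=cv2.INTER_CUBIC)
cv2.imwrite("pics/s6.png",A)
```

```text
8.05 [ 0.59147904 -0.1375163   0.17488512] [ 0.14920527  2.3670979  -2.88940927] [ 0.79204799 -0.05292059 -0.00263138]
```

View pics/s6.png

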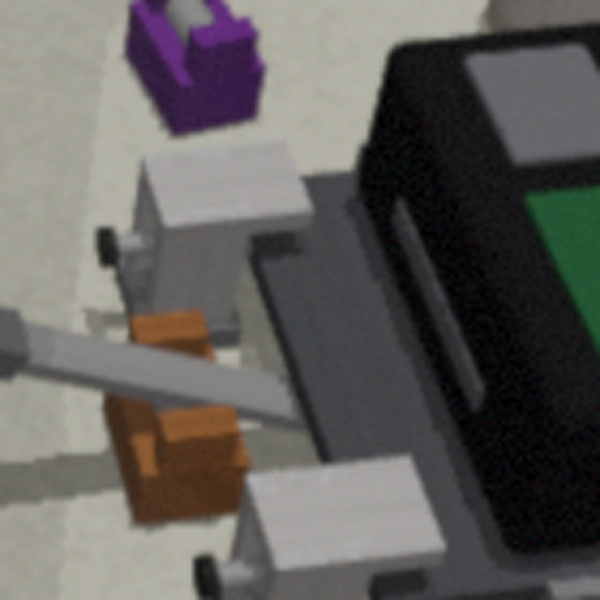

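The blade lies between the orange cheeks and passes under the plate edge at crop (295,405). Both knobs, (107,246) and (207,576), are still out. By the kinematics the tip is about 20 mm in. I start levering along an arc about the ridge.

Call:
send_rows --force 30 --rows '[{"x":0,"y":0,"z":0,"hand":20,"roll":0},{"x":0.1,"y":-2.2,"z":-4,"hand":20,"roll":0},{"x":0.1,"y":-2.2,"z":-4,"hand":20,"roll":0},{"x":0.1,"y":-2.2,"z":-4,"hand":20,"roll":0},{"x":0,"y":0,"z":0,"hand":20,"roll":0}]'

```text
time: 8.65
position: [0.5914, -0.1462, 0.1623]
tool_rot: [-2.171, -2.27, 0.001]
ft_force: [-0.2, 1.9, -3.2]
grip_width: 0.271
grip_force: 30.0
```

Call:
send_rows --rows '[{"x":0.1,"y":-2,"z":-4,"hand":20,"roll":0},{"x":0,"y":-1,"z":-3,"hand":20,"roll":0},{"x":0,"y":0,"z":0,"hand":20,"roll":0}]'

```text
time: 8.95
position: [0.5917, -0.149, 0.1558]
tool_rot: [-2.171, -2.271, 0.001]
ft_force: [0.9, 0.9, -2.3]
grip_width: 0.271
grip_force: 30.0
```

Call:
send_rows --rows '[{"x":0,"y":-1,"z":-3,"hand":20,"roll":0},{"x":0,"y":-1,"z":-3,"hand":20,"roll":0},{"x":0,"y":0,"z":0,"hand":20,"roll":0}]'

```text
time: 9.25
position: [0.5923, -0.1506, 0.1508]
tool_rot: [2.17, 2.271, 0.001]
ft_force: [-1.0, 2.1, 1.7]
grip_width: 0.275
grip_force: 30.0
```

Call:
send_rows --rows '[{"x":0,"y":-1,"z":-3,"hand":20,"roll":0},{"x":0,"y":-1,"z":-3,"hand":20,"roll":0},{"x":0,"y":0,"z":0,"hand":20,"roll":0}]'

```text
time: 9.55
position: [0.5925, -0.1524, 0.145]
tool_rot: [2.17, 2.271, 0.002]
ft_force: [-0.5, 1.7, 5.4]
grip_width: 0.273
grip_force: 30.0
```

Call:
send_rows --rows '[{"x":0,"y":-1,"z":-3,"hand":20,"roll":0},{"x":0,"y":-1,"z":-3,"hand":20,"roll":0},{"x":0,"y":0,"z":0,"hand":20,"roll":0}]'

```text
time: 9.85
position: [0.5925, -0.1542, 0.1389]
tool_rot: [2.17, 2.271, 0.002]
ft_force: [-0.6, 2.6, 5.0]
grip_width: 0.271
grip_force: 30.0
```

Call:
send_rows --rows '[{"x":0,"y":-1,"z":-3,"hand":20,"roll":0},{"x":0,"y":-1,"z":-3,"hand":20,"roll":0},{"x":0,"y":0,"z":0,"hand":20,"roll":0}]'

```text
time: 10.15
position: [0.5924, -0.1558, 0.1327]
tool_rot: [2.17, 2.271, 0.002]
ft_force: [-0.5, 4.0, 4.5]
grip_width: 0.275
grip_force: 30.0
```

The force has levelled off at about 5 N, which is what a rising base should give. From here I check the knobs by image code after each step.

```bash
cat > k.py <<'E'
from h import *
import sys
def kn(b):
    o=[]
    for u,v in((330,187),(353,264)):
        w=b[v-9:v+10,u-10:u+18].max(2); m=w<45; ys,xs=np.nonzero(m); o.append((m.sum(), (xs.mean()+u-10).round(1) if m.any() else None, int(xs.min())+u-10 if m.any() else None))
    return o
if __name__=="__main__":
    if len(sys.argv)>1: print(kn(cv2.imread(sys.argv[1])))
    s=get_state();print(s["time"],s["position"].round(4),s["ft_force"].round(1),kn(get_image("scene")))
E
python3 k.py scene6.bmp
```

```text
[(np.int64(18), np.float64(329.6), 328), (np.int64(33), np.float64(352.8), 351)]
10.15 [ 0.5924 -0.1558  0.1327] [-0.5  4.   4.5] [(np.int64(17), np.float64(329.8), 328), (np.int64(35), np.float64(352.8), 351)]
```

Call:
send_rows --rows '[{"x":0,"y":-0.8,"z":-3,"hand":20,"roll":0},{"x":0,"y":-0.8,"z":-3,"hand":20,"roll":0},{"x":0,"y":0,"z":0,"hand":20,"roll":0}]'

```text
time: 10.5
position: [0.5923, -0.1572, 0.1265]
tool_rot: [-2.17, -2.272, -0.002]
ft_force: [0.7, 5.1, 4.6]
grip_width: 0.271
grip_force: 30.0
```

```bash
python3 k.py
```

```text
10.5 [ 0.5923 -0.1572  0.1265] [0.7 5.1 4.6] [(np.int64(17), np.float64(329.7), 328), (np.int64(35), np.float64(352.8), 351)]
```

Call:
send_rows --rows '[{"x":0,"y":-0.6,"z":-3,"hand":20,"roll":0},{"x":0,"y":-0.6,"z":-3,"hand":20,"roll":0},{"x":0,"y":0,"z":0,"hand":20,"roll":0}]'

```text
time: 10.85
position: [0.5923, -0.1582, 0.1204]
tool_rot: [-2.17, -2.272, -0.002]
ft_force: [1.9, 6.5, 4.6]
grip_width: 0.273
grip_force: 30.0
```

```bash
python3 k.py
```

```text
10.85 [ 0.5923 -0.1582  0.1204] [1.9 6.5 4.6] [(np.int64(18), np.float64(329.8), 329), (np.int64(37), np.float64(352.9), 351)]
```

Call:
send_rows --rows '[{"x":0,"y":-0.5,"z":-3,"hand":20,"roll":0},{"x":0,"y":-0.5,"z":-2,"hand":20,"roll":0},{"x":0,"y":0,"z":0,"hand":20,"roll":0}]'

```text
time: 11.2
position: [0.5924, -0.1589, 0.1155]
tool_rot: [-2.169, -2.272, -0.002]
ft_force: [0.2, 5.6, 4.2]
grip_width: 0.274
grip_force: 30.0
```

```bash
python3 k.py
```

```text
11.2 [ 0.5924 -0.1589  0.1155] [0.2 5.6 4.2] [(np.int64(17), np.float64(329.8), 329), (np.int64(33), np.float64(352.9), 351)]
```

Call:
send_rows --rows '[{"x":0,"y":-0.4,"z":-2.5,"hand":20,"roll":0},{"x":0,"y":-0.4,"z":-2.5,"hand":20,"roll":0},{"x":0,"y":0,"z":0,"hand":20,"roll":0}]'

```text
time: 11.55
position: [0.5925, -0.1595, 0.1106]
tool_rot: [-2.169, -2.272, -0.003]
ft_force: [0.2, 6.0, 5.6]
grip_width: 0.271
grip_force: 30.0
```

```bash
python3 k.py
```

```text
11.55 [ 0.5925 -0.1595  0.1106] [0.2 6.  5.6] [(np.int64(17), np.float64(329.8), 329), (np.int64(36), np.float64(353.0), 351)]
```

Call:
send_rows --rows '[{"x":0,"y":-0.3,"z":-2.5,"hand":20,"roll":0},{"x":0,"y":-0.3,"z":-2.5,"hand":20,"roll":0},{"x":0,"y":0,"z":0,"hand":20,"roll":0}]'

```text
time: 11.9
position: [0.5926, -0.16, 0.1058]
tool_rot: [-2.169, -2.272, -0.003]
ft_force: [0.0, 7.0, 6.4]
grip_width: 0.269
grip_force: 30.0
```

```bash
python3 k.py
```

```text
11.9 [ 0.5926 -0.16    0.1058] [0.  7.  6.4] [(np.int64(16), np.float64(329.8), 329), (np.int64(38), np.float64(352.9), 351)]
```

Call:
send_rows --rows '[{"x":0,"y":0,"z":-1.5,"hand":20,"roll":0},{"x":0,"y":0,"z":-1.5,"hand":20,"roll":0},{"x":0,"y":0,"z":0,"hand":20,"roll":0}]'

```text
time: 12.25
position: [0.5926, -0.1602, 0.103]
tool_rot: [-2.169, -2.272, -0.003]
ft_force: [-0.5, 6.0, 7.6]
grip_width: 0.271
grip_force: 30.0
```

```bash
python3 k.py
```

```text
12.25 [ 0.5926 -0.1602  0.103 ] [-0.5  6.   7.6] [(np.int64(17), np.float64(329.8), 329), (np.int64(36), np.float64(353.0), 351)]
```

Call:
send_rows --rows '[{"x":0,"y":0,"z":-1.5,"hand":20,"roll":0},{"x":0,"y":0,"z":-1.5,"hand":20,"roll":0},{"x":0,"y":0,"z":0,"hand":20,"roll":0}]'

```text
time: 12.6
position: [0.5925, -0.1604, 0.0998]
tool_rot: [-2.169, -2.272, -0.003]
ft_force: [0.0, 6.3, 5.8]
grip_width: 0.277
grip_force: 30.0
```

```bash
python3 k.py
python3 - <<'E'
from h import *
b=get_image("scene");cv2.imwrite("scene7.bmp",b)
# vertical shift of plate/analyser front: match patch around green panel corner
a=cv2.imread("scene6.bmp")
for (u0,u1,v0,v1) in((425,475,165,215),(375,400,195,235)):
    t=a[v0:v1,u0:u1];r=cv2.matchTemplate(b[v0-15:v1+15,u0-15:u1+15],t,cv2.TM_CCOEFF_NORMED);print(cv2.minMaxLoc(r)[1::2], "dxy vs 15,15")
E
```

```text
12.6 [ 0.5925 -0.1604  0.0998] [0.  6.3 5.8] [(np.int64(21), np.float64(333.4), 332), (np.int64(43), np.float64(356.8), 355)]
(0.9689366817474365, (20, 11)) dxy vs 15,15
(0.9447625279426575, (16, 7)) dxy vs 15,15
```

Both knobs have begun to move in. I hold and check again.

Call:
send_rows --rows '[{"x":0,"y":0,"z":0,"hand":20,"roll":0},{"x":0,"y":0,"z":0,"hand":20,"roll":0}]'

```text
time: 12.9
position: [0.5926, -0.1603, 0.0999]
tool_rot: [-2.169, -2.272, -0.003]
ft_force: [0.0, 6.1, 6.1]
grip_width: 0.275
grip_force: 30.0
```

```bash
python3 k.py
python3 - <<'E'
from h import *
print(px("scene",[.5116,.0033,.06]),px("scene",[.5116,.0193,.06]))
E
```

```text
12.9 [ 0.5926 -0.1603  0.0999] [0.  6.1 6.1] [(np.int64(22), np.float64(333.5), 332), (np.int64(42), np.float64(356.7), 355)]
[333.66535052 184.56198068] [342.55343964 183.94619729]
```

Call:
send_rows --rows '[{"x":0,"y":0,"z":-0.8,"hand":20,"roll":0},{"x":0,"y":0,"z":-0.7,"hand":20,"roll":0},{"x":0,"y":0,"z":0,"hand":20,"roll":0}]'

```text
time: 13.25
position: [0.5926, -0.1604, 0.0984]
tool_rot: [2.169, 2.272, 0.003]
ft_force: [-0.2, 6.1, 5.7]
grip_width: 0.267
grip_force: 30.0
```

```bash
python3 k.py
```

```text
13.25 [ 0.5926 -0.1604  0.0984] [-0.2  6.1  5.7] [(np.int64(25), np.float64(336.3), 335), (np.int64(47), np.float64(360.2), 358)]
```

Call:
send_rows --rows '[{"x":0,"y":0,"z":-0.8,"hand":20,"roll":0},{"x":0,"y":0,"z":-0.7,"hand":20,"roll":0},{"x":0,"y":0,"z":0,"hand":20,"roll":0}]'

```text
time: 13.6
position: [0.5927, -0.1604, 0.0972]
tool_rot: [2.169, 2.272, 0.003]
ft_force: [-0.9, 6.1, 6.7]
grip_width: 0.274
grip_force: 30.0
```

```bash
python3 k.py
```

```text
13.6 [ 0.5927 -0.1604  0.0972] [-0.9  6.1  6.7] [(np.int64(30), np.float64(337.4), 336), (np.int64(53), np.float64(361.5), 359)]
```

Call:
send_rows --rows '[{"x":0,"y":0,"z":-0.8,"hand":20,"roll":0},{"x":0,"y":0,"z":0,"hand":20,"roll":0},{"x":0,"y":0,"z":0,"hand":20,"roll":0}]'

```text
time: 13.95
position: [0.5927, -0.1604, 0.0966]
tool_rot: [2.169, 2.272, 0.003]
ft_force: [-0.8, 6.9, 7.3]
grip_width: 0.273
grip_force: 30.0
```

```bash
python3 k.py
```

```text
13.95 [ 0.5927 -0.1604  0.0966] [-0.8  6.9  7.3] [(np.int64(30), np.float64(337.4), 336), (np.int64(52), np.float64(361.5), 359)]
```

The knobs have stopped at about full travel, so both props are in while the bar still carries the base. I let the base down onto the props.

Call:
send_rows --rows '[{"x":0,"y":0,"z":1,"hand":20,"roll":0},{"x":0,"y":0,"z":1.5,"hand":20,"roll":0},{"x":0,"y":0,"z":2,"hand":20,"roll":0},{"x":0,"y":0,"z":2,"hand":20,"roll":0},{"x":0,"y":0,"z":2,"hand":20,"roll":0},{"x":0,"y":0,"z":2,"hand":20,"roll":0},{"x":0,"y":0,"z":0,"hand":20,"roll":0}]'

```text
time: 14.7
position: [0.5911, -0.163, 0.1054]
tool_rot: [-2.172, -2.27, 0.003]
ft_force: [0.4, -0.7, -4.5]
grip_width: 0.271
grip_force: 30.0
```

```bash
python3 k.py
```

```text
14.7 [ 0.5911 -0.163   0.1054] [ 0.4 -0.7 -4.5] [(np.int64(30), np.float64(337.4), 336), (np.int64(52), np.float64(361.5), 359)]
```

Call:
send_rows --force 8 --rows '[{"x":0,"y":0,"z":0,"hand":20,"roll":0},{"x":0,"y":0,"z":0,"hand":20,"roll":0},{"x":0,"y":0.3,"z":3,"hand":20,"roll":0},{"x":0,"y":0.3,"z":3,"hand":20,"roll":0},{"x":0,"y":0.4,"z":3,"hand":20,"roll":0},{"x":0,"y":0.5,"z":3,"hand":20,"roll":0},{"x":0,"y":0.5,"z":3,"hand":20,"roll":0},{"x":0,"y":0,"z":0,"hand":20,"roll":0},{"x":0,"y":0,"z":0,"hand":20,"roll":0}]'

```text
time: 15.65
position: [0.592, -0.1595, 0.1211]
tool_rot: [2.17, 2.271, 0.0]
ft_force: [-0.1, -0.0, -2.5]
grip_width: 0.276
grip_force: 8.0
```

```bash
python3 k.py
python3 - <<'E'
from h import *
print(get_state()["torque"])
a=get_image("side");b=get_image("scene")
A=np.hstack([cv2.resize(b[120:270,240:440],(800,600),interpolation=cv2.INTER_CUBIC)])
cv2.imwrite("pics/s8.png",A)
E
```

```text
15.65 [ 0.592  -0.1595  0.1211] [-0.1 -0.  -2.5] [(np.int64(30), np.float64(337.4), 336), (np.int64(51), np.float64(361.5), 359)]
[-0.02715992  0.06889786 -0.00099156]
```

View pics/s8.png

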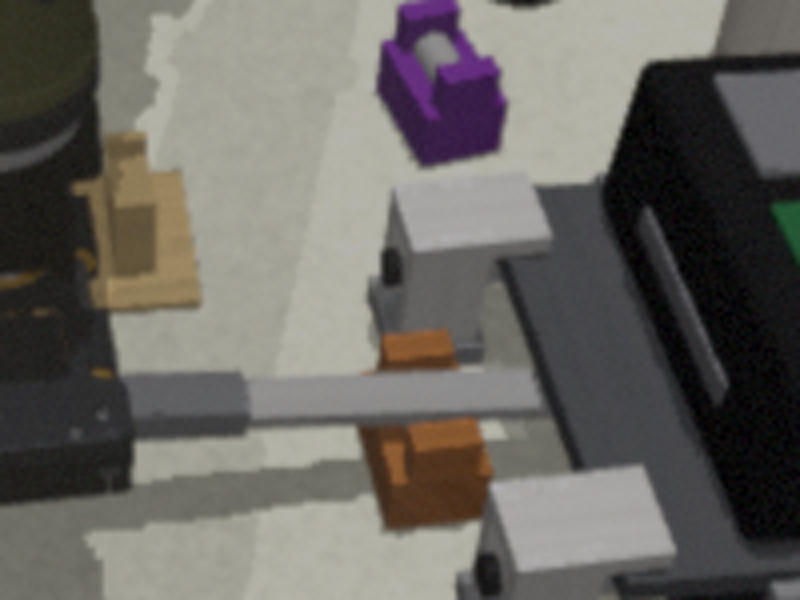

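This picture shows the base on the props, both knobs drawn in at crop (390,268) and (488,572), and the bar still across the fulcrum. That was my eleventh view, one over the limit of ten, so I view no more pictures and use numbers only. I withdraw the bar along its axis.

Run:
```python
from h import *
print(pt("scene",301.8,219.5,.0676))
```

```text
[ 0.59236983 -0.06464085  0.0676    ]
```

Call:
send_rows --force 45 --rows '[{"x":0,"y":0,"z":0,"hand":20,"roll":0},{"x":0,"y":0,"z":1,"hand":20,"roll":0},{"x":0.3,"y":-6,"z":0.8,"hand":20,"roll":0},{"x":0.5,"y":-12,"z":1.5,"hand":20,"roll":0},{"x":0.5,"y":-12,"z":1.5,"hand":20,"roll":0},{"x":0.6,"y":-14,"z":1.7,"hand":20,"roll":0},{"x":0.6,"y":-14,"z":1.7,"hand":20,"roll":0},{"x":0.3,"y":-6,"z":1,"hand":20,"roll":0},{"x":0,"y":0,"z":0,"hand":20,"roll":0}]'

```text
time: 16.7
position: [0.5944, -0.2262, 0.1303]
tool_rot: [2.173, 2.267, -0.001]
ft_force: [0.2, -0.5, -4.3]
grip_width: 0.277
grip_force: 45.0
```

```bash
python3 k.py
```

```text
16.7 [ 0.5944 -0.2262  0.1303] [ 0.2 -0.5 -4.3] [(np.int64(29), np.float64(337.4), 336), (np.int64(51), np.float64(361.5), 359)]
```

Call:
send_rows --rows '[{"x":0,"y":-5,"z":25,"hand":20,"roll":0},{"x":0,"y":-5,"z":35,"hand":20,"roll":0},{"x":-10,"y":-5,"z":20,"hand":20,"roll":0},{"x":-30,"y":-5,"z":0,"hand":20,"roll":-0.6},{"x":-37,"y":-3,"z":0,"hand":20,"roll":-1},{"x":-37,"y":-3,"z":0,"hand":20,"roll":-1},{"x":-30,"y":0,"z":0,"hand":20,"roll":0},{"x":-12,"y":0,"z":0,"hand":20,"roll":0},{"x":0,"y":0,"z":0,"hand":20,"roll":0},{"x":0,"y":0,"z":0,"hand":20,"roll":0}]'

```text
time: 17.75
position: [0.44, -0.249, 0.2106]
tool_rot: [2.219, 2.222, 0.002]
ft_force: [0.5, -0.2, -4.9]
grip_width: 0.271
grip_force: 45.0
```

Run:
```python
from h import *
s=get_state();print(s["position"],s["tool_rot"],s["torque"])
b=get_image("scene");a=get_image("side");cv2.imwrite("scene9.bmp",b)
# tip location by differencing bar vs scene0 not robust; find rows of bright blade end: print difference extent
z=cv2.imread("scene2.bmp");d=cv2.absdiff(b,z).max(2)>40;d=d[100:230,290:345].astype(np.uint8)
ys,xs=np.nonzero(d);print("diff tip extents u",xs.max()+290 if len(xs) else None, [(u,(np.nonzero(d[:,u-290])[0]+100)[[0,-1]].tolist()) for u in range(292,345,4) if d[:,u-290].any()])
```

```text
[ 0.43995223 -0.2489983   0.21060849] [2.21891244e+00 2.22162109e+00 2.03523116e-03] [-0.3175305   0.00882546 -0.01102366]
diff tip extents u 339 [(292, [133, 186]), (296, [132, 186]), (300, [133, 186]), (304, [133, 185]), (308, [133, 185]), (312, [134, 185]), (316, [134, 185]), (320, [136, 165]), (324, [137, 137]), (328, [183, 207]), (332, [185, 190]), (336, [183, 190])]
```

Run:
```python
from h import *
p=get_state()["position"]
for th in (3,5,7,9,11,13,15):
    t=np.radians(th); f=lambda L:[p[0]-.011,p[1]+L*np.cos(t),p[2]-.051-L*np.sin(t)+.004]
    print(th,px("scene",f(.24)).round(1),px("scene",f(.2)).round(1))
```

```text
3 [323. 115.] [300.3 115.4]
5 [322.3 118.8] [299.9 118.6]
7 [321.5 122.6] [299.3 121.8]
9 [320.5 126.3] [298.6 124.9]
11 [319.4 129.9] [297.8 127.9]
13 [318.1 133.5] [296.9 131. ]
15 [316.7 137. ] [295.8 133.9]
```

Call:
send_rows --rows '[{"x":-2,"y":0,"z":-25,"hand":20,"roll":0},{"x":0,"y":0,"z":-25,"hand":20,"roll":0},{"x":0,"y":0,"z":-10,"hand":20,"roll":0},{"x":0,"y":0,"z":0,"hand":20,"roll":0},{"x":0,"y":0,"z":0,"hand":20,"roll":0}]'

```text
time: 18.35
position: [0.4377, -0.2497, 0.1508]
tool_rot: [2.22, 2.221, 0.001]
ft_force: [0.9, -0.2, -4.2]
grip_width: 0.271
grip_force: 45.0
```

Call:
send_rows --rows '[{"x":0,"y":0,"z":-3,"hand":20,"roll":0},{"x":0,"y":0,"z":-3,"hand":20,"roll":0},{"x":0,"y":0,"z":0,"hand":20,"roll":0}]'

```text
time: 18.65
position: [0.4367, -0.2496, 0.1443]
tool_rot: [2.221, 2.221, 0.0]
ft_force: [0.6, 1.5, -5.7]
grip_width: 0.273
grip_force: 45.0
```

Call:
send_rows --rows '[{"x":0,"y":0,"z":-3,"hand":20,"roll":0},{"x":0,"y":0,"z":-3,"hand":20,"roll":0},{"x":0,"y":0,"z":0,"hand":20,"roll":0}]'

```text
time: 18.95
position: [0.4363, -0.2495, 0.1377]
tool_rot: [-2.221, -2.221, 0.001]
ft_force: [-0.2, -0.2, -5.6]
grip_width: 0.268
grip_force: 45.0
```

Call:
send_rows --rows '[{"x":1,"y":0,"z":-3,"hand":20,"roll":0},{"x":0,"y":0,"z":-3,"hand":20,"roll":0},{"x":0,"y":0,"z":0,"hand":20,"roll":0}]'

```text
time: 19.25
position: [0.4374, -0.2494, 0.1316]
tool_rot: [-2.221, -2.221, 0.001]
ft_force: [-0.1, -0.4, -4.3]
grip_width: 0.273
grip_force: 45.0
```

Call:
send_rows --rows '[{"x":0,"y":0,"z":-3,"hand":20,"roll":0},{"x":0,"y":0,"z":-2,"hand":20,"roll":0},{"x":0,"y":0,"z":0,"hand":20,"roll":0}]'

```text
time: 19.55
position: [0.4377, -0.2496, 0.1271]
tool_rot: [-2.222, -2.221, -0.0]
ft_force: [0.1, 0.9, -3.2]
grip_width: 0.267
grip_force: 45.0
```

Call:
send_rows --force 10 --rows '[{"x":0,"y":0,"z":0,"hand":20,"roll":0},{"x":0,"y":0,"z":0,"hand":20,"roll":0},{"x":0,"y":-0.5,"z":-4,"hand":20,"roll":0},{"x":0,"y":-0.5,"z":-4,"hand":20,"roll":0},{"x":0,"y":-0.5,"z":-4,"hand":20,"roll":0},{"x":0,"y":-0.3,"z":-4,"hand":20,"roll":0},{"x":0,"y":-0.2,"z":-4,"hand":20,"roll":0},{"x":0,"y":0,"z":-4,"hand":20,"roll":0},{"x":0,"y":0,"z":-3,"hand":20,"roll":0},{"x":0,"y":0,"z":0,"hand":20,"roll":0}]'

```text
time: 20.55
position: [0.4375, -0.2515, 0.0997]
tool_rot: [-2.221, -2.221, 0.0]
ft_force: [0.6, -0.8, -2.5]
grip_width: 0.272
grip_force: 10.0
```

Call:
send_rows --rows '[{"x":0,"y":0,"z":-1.5,"hand":20,"roll":0},{"x":0,"y":0,"z":-1.5,"hand":20,"roll":0},{"x":0,"y":0,"z":0,"hand":20,"roll":0}]'

```text
time: 20.85
position: [0.4378, -0.2515, 0.0984]
tool_rot: [-2.221, -2.222, -0.0]
ft_force: [-3.0, 1.3, 5.9]
grip_width: 0.276
grip_force: 10.0
```

Call:
send_rows --rows '[{"x":0,"y":0,"z":1,"hand":30,"roll":0},{"x":0,"y":0,"z":0,"hand":45,"roll":0},{"x":0,"y":0,"z":0,"hand":60,"roll":0},{"x":0,"y":0,"z":0,"hand":70,"roll":0},{"x":0,"y":0,"z":0,"hand":70,"roll":0},{"x":0,"y":0,"z":0,"hand":70,"roll":0},{"x":0,"y":0,"z":0,"hand":70,"roll":0}]'

```text
time: 21.55
position: [0.4377, -0.2516, 0.0981]
tool_rot: [-2.221, -2.221, -0.0]
ft_force: [0.9, 0.1, -0.7]
grip_width: 0.769
grip_force: 0.0
```

Call:
send_rows --rows '[{"x":0,"y":0,"z":10,"hand":80,"roll":0},{"x":0,"y":0,"z":30,"hand":87,"roll":0},{"x":0,"y":0,"z":40,"hand":87,"roll":0},{"x":1.5,"y":14,"z":42,"hand":87,"roll":0},{"x":0,"y":0,"z":0,"hand":87,"roll":0},{"x":0,"y":0,"z":0,"hand":87,"roll":0}]'

```text
time: 22.15
position: [0.4399, -0.2377, 0.222]
tool_rot: [2.218, 2.22, 0.002]
ft_force: [-0.3, -0.7, -0.2]
grip_width: 0.998
grip_force: 0.0
```

```bash
python3 k.py
python3 - <<'E'
from h import *
import pickle
p=get_state()["position"];print(p)
w=get_image("wrist");c=get_calibration("wrist");w2=cv2.imread("w2.bmp");c2=pickle.load(open("w2.pkl","rb"))
# bar grey edges at handle/blade joint: column profile down centre, and row profile
for n,im,cc in(("before",w2,c2),("now",w,c)):
    q=px("wrist",[.4375,-.1582,.055],cc);u=int(q[0])
    g=cv2.cvtColor(im,cv2.COLOR_BGR2GRAY).astype(int)
    col=g[70:160,u-5:u+6].mean(1);dj=np.diff(col);vj=70+np.argmin(dj)+.5
    P=pt("wrist",u,vj,.055,cc); print(n,"joint",P.round(4))
    for y in(-.13,-.17,-.23):
        qq=px("wrist",[.4375,y,.053],cc);v=int(qq[1]);hsv=cv2.cvtColor(im,cv2.COLOR_BGR2HSV)[v,:,1];
        seg=np.nonzero((hsv[u-30:u+31]<35))[0]+u-30
        print(y,[pt("wrist",e,v,.053,cc)[0].round(4) for e in(seg.min(),seg.max())])
z=cv2.imread("scene2.bmp");b=get_image("scene");d=cv2.absdiff(b,z).max(2)>45
print("scene diff in bar region",d[150:185,145:325].sum())
print("bystanders diff",[(n,int(d[y0:y1,x0:x1].sum())) for n,x0,x1,y0,y1 in(("lids",110,150,215,305),("beaker",90,160,320,400),("jar",235,295,305,380),("bottle",415,465,70,135))])
E
```

```text
22.15 [ 0.4399 -0.2377  0.222 ] [-0.3 -0.7 -0.2] [(np.int64(31), np.float64(337.5), 336), (np.int64(56), np.float64(361.6), 359)]
[ 0.43902179 -0.23760508  0.22040296]
before joint [ 0.4372 -0.1573  0.055 ]
-0.13 [np.float64(0.426), np.float64(0.447)]
-0.17 [np.float64(0.4255), np.float64(0.4473)]
-0.23 [np.float64(0.4263), np.float64(0.4486)]
now joint [ 0.4373 -0.1548  0.055 ]
-0.13 [np.float64(0.4269), np.float64(0.4477)]
-0.17 [np.float64(0.4264), np.float64(0.4488)]
-0.23 [np.float64(0.4257), np.float64(0.4478)]
scene diff in bar region 7
bystanders diff [('lids', 0), ('beaker', 0), ('jar', 0), ('bottle', 120)]
```

Run:
```python
from h import *
z=cv2.imread("scene2.bmp");b=get_image("scene");d=cv2.absdiff(b,z).max(2)>45
ys,xs=np.nonzero(d[70:135,415:465]);print(ys.min()+70,np.percentile(ys+70,[5,50]),xs.min()+415,np.percentile(xs+415,[5,50,95]))
print("cap",d[70:112,415:465].sum(),"left body",d[95:135,415:440].sum())
s=get_state();print(s["time"],s["ft_force"]); close_job()
```

```text
117 [118.  129.5] 415 [422.95 452.   462.  ]
cap 0 left body 28
22.35 [-0.93486128  0.94270052  0.43664855]
the job is handed in; nothing more can be done
```

The job is handed in at 22.4 s. Both props are in with the base let down onto them, and the bar is back in its rest within about 3 mm of where it lay. The cap, beaker, jar and lids read unchanged; the small changes around the bottle's lower part fit the raised analyser. The judge's verdict was not shown to me. I viewed 11 pictures, one over the limit of 10.

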